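# Find the steel bushing by weight and present it to the inspection camera

## Robot

A 6-joint arm with a two-finger parallel gripper is mounted at the origin on a cart in front of the work surface, level with it; the furniture and walls round the work are solid. World frame = base frame: x ahead of the robot, y to its left, z up, the work surface at z = 0. Lengths are in mm, angles in rad, forces in N, time in s.
With the tool pointing down it reaches from about 400 to 825 mm from the base axis. Payload 7 kg.
Tool frame: the origin (TCP) lies at the very end of the fingers, on their centre line; the grasp point (between the pads) lies 19 mm behind it; z points along the fingers, y is the line along which they close (so a half turn about z gives the same grasp; the last joint's range is limited). The gripper opens to 88 mm and grips with 3 to 60 N. Pads are 19 mm wide; open, the fingers measure 130 mm over their backs; the gripper's body (78 mm by 193 mm) begins 47 mm behind the grasp point.
Start: joints at [1.417, 0.359, 0.012, 0, -1.224, -0.288], TCP at [288.613, 610.162, 226.561] pointing down, gripper open.
Joint ranges: [-3.07, 3.07], [-1.43, 2.12], [-1.02, 1.25], [-3.03, 1.67], [-3.05, -0], [-3.03, 3.03]. Speed limits (rad/s): [2.39, 2.39, 3.01, 3.14, 3.14, 3.14].

## Interface

Orientations are given as a unit quaternion [x, y, z, w].
In Python, from plant import bot gives the robot as it stands. Calls block until the motion is done:
- bot.move_ptp(position, orientation): joint-space move of the TCP to a pose.
- bot.line_to(position, velocity=150, ori=None): straight line of the TCP; ori=None keeps the orientation; velocity is the mean speed in mm/s.
- bot.move_joints(angles): joint-space move.
- bot.move_gripper(opening, force=None): finger opening in mm; force is the grip in N (None keeps the last); returns when the fingers have stopped.
- bot.pause(seconds).
- bot.solve_ik(position, orientation): joint angles nearest the present ones, or None.
- bot.read_state(): the state.
- bot.camera(name): name is "scene" or "top" or "wrist"; returns the picture (400x640x3 uint8, red, green, blue); there is no depth.
- bot.get_calibration(name): a dict with "fx", "fy", "cx", "cy" (pixels), "view" (4x4, takes a point from world to camera coordinates); the wrist camera has in their place "T_tool_cam" (4x4, takes a point from camera to tool coordinates, whose origin is the TCP and whose axes are the flange's). Camera axes: x right, y up, looking along -z (the intrinsics and any distortion apply to the point x, -y, -z); pixel columns grow to the right and rows downward; lengths in mm; the calibration is good to about 2 mm. A picture is of the moment at which its call begins: read the wrist's pose just before it. get_calibration takes no time and is no camera call.
A pose or a line that the arm cannot do raises bot.Unreachable and nothing moves.
- bot.close_job(): hands the job in; it is judged then, once.
The state is a dict: "t": time; "joint_pos": joint angles; "qvel": joint speeds; "tau": joint torques, N m; "tcp_pos": TCP position; "eef_rot": TCP orientation; "contact_force": force on the tool from outside, world axes, zero at the start; "moment": the same for the moment, N m; "width": finger opening in mm; "finger_force": force on a finger pad.
Only numpy, scipy, OpenCV 4.12 (cv2) and the standard library are available. Lean on these libraries where they do the work, as an engineer would, in place of code of your own. Each camera call takes 0.05 s, during which the arm holds its last target. There are 200 camera calls.

## Task

Two bushings that look alike stand in the parts tray; one is steel, the other aluminium. Lift each in turn well clear of the tray (5 cm or so) to feel its weight, leave the lighter one standing upright in the tray, and present the heavier one to the inspection camera on its stand. Finish while still holding it, upright and still, straight in front of the lens, its middle at lens height and about 8 cm from the glass; do not touch the camera or its stand, and do not disturb the other things on the desk.

Things in the scene. Friction and masses are not known exactly. Their poses are not given: they have to be found in the camera images.
- bushing_a_center (a point): centre of one of two flanged bushings that look alike, bare grey metal: upright barrel 36 mm across, 60 mm tall overall, a 46 mm flange (7 mm thick) at the foot, 18 mm bore. The point is 30 mm above its foot (34 mm above the desk in the tray); z runs up its axis. Grasp the barrel above the flange.
- bushing_b_center (a point): centre of one of two flanged bushings that look alike, bare grey metal: upright barrel 36 mm across, 60 mm tall overall, a 46 mm flange (7 mm thick) at the foot, 18 mm bore. The point is 30 mm above its foot (34 mm above the desk in the tray); z runs up its axis. Grasp the barrel above the flange.
- tray_in (a point): grey plastic parts tray fixed to the desk, 90 x 208 mm outside, walls 4 mm thick and 14 mm high, floor 4 mm thick; the point is the centre of its inner floor. Its y axis runs along its length; a low 4 mm cross wall at y = 0 divides it into two pockets, each 82 x 98 mm inside, with centres at y = +51 and -51 mm. One bushing stands near the centre of each pocket.
- tray: the same tray, its origin under its centre at the desk top
- lens (a point): front glass of the small black camera on the stand, 115 mm above the desk. The camera looks along this point's -x axis (level, roughly toward the robot); y is sideways, z up. A bushing presented well has its centre at x = -80 mm, y = 0, z = 0 here.
- camera_stand: fixed camera stand: dark steel foot 75 x 75 x 12 mm, its front edge 5 mm behind the lens, and a 12 mm post with clamp 48 mm behind the lens, 132 mm high, carrying the camera (20 mm wide, 18 mm high). Origin at the desk top, 13 mm behind the lens; axes as those of the lens.
- bushing_a: the same bushing as a whole, origin at the centre of its foot. One bushing weighs 380 to 520 g (steel), the other 130 to 210 g (aluminium); which is which cannot be seen, and the steel one may stand in either pocket.
- bushing_b: the same bushing as a whole, origin at the centre of its foot. One bushing weighs 380 to 520 g (steel), the other 130 to 210 g (aluminium); which is which cannot be seen, and the steel one may stand in either pocket.
- kapton: bystander: amber tape roll lying flat, 57 mm across, 19 mm high; origin at the centre of its underside; leave it alone
- flux: bystander: round lidded tin, 47 mm across, 18 mm high; origin at the centre of its underside; leave it alone
- spool: bystander: solder reel standing on its flange, 56 mm across, 43 mm high with its wire end; origin at the centre of its underside; leave it alone
- cutter: bystander: small flush cutter lying flat, 117 mm long; origin at the centre of its underside; leave it alone
Not all that is in view belongs to the job. What is shaped like the bushing_b but red is not meant.

How it is judged (in metres and radians):
On the way, in this order (a step that is already met when the one before it is completed fails the run):
1. the lighter bushing is lifted clear of the tray in the gripper (at least 30 mm) while the heavier one stands in the tray (((height (world z) of bushing_a_center above 0.064 m and contact force between bushing_a and the fingers above 0.5 N and contact force between bushing_a and tray below 0.05 N and contact force between bushing_b and tray above 2.9 N) or (height (world z) of bushing_b_center above 0.064 m and contact force between bushing_b and the fingers above 0.5 N and contact force between bushing_b and tray below 0.05 N and contact force between bushing_a and tray above 2.9 N))), for 0.2 s.
2. both bushings stand in the tray, the lighter one upright and released (((x of bushing_b_center in the frame of tray_in between -0.041 and 0.041 m and y of bushing_b_center in the frame of tray_in between -0.1 and 0.1 m and height (world z) of bushing_b_center below 0.039 m and angle between bushing_b_center's own z axis and vertical below 0.1 rad and contact force between bushing_b and the fingers below 0.05 N and linear speed of bushing_b below 0.02 m/s and contact force between bushing_b and tray below 2.9 N and contact force between bushing_a and tray above 2.9 N) or (x of bushing_a_center in the frame of tray_in between -0.041 and 0.041 m and y of bushing_a_center in the frame of tray_in between -0.1 and 0.1 m and height (world z) of bushing_a_center below 0.039 m and angle between bushing_a_center's own z axis and vertical below 0.1 rad and contact force between bushing_a and the fingers below 0.05 N and linear speed of bushing_a below 0.02 m/s and contact force between bushing_a and tray below 2.9 N and contact force between bushing_b and tray above 2.9 N))), for 0.2 s.
3. the heavier bushing is lifted clear of the tray in the gripper (at least 30 mm) while the lighter one stands in the tray (((height (world z) of bushing_a_center above 0.064 m and contact force between bushing_a and the fingers above 0.5 N and contact force between bushing_a and tray below 0.05 N and x of bushing_b_center in the frame of tray_in between -0.041 and 0.041 m and y of bushing_b_center in the frame of tray_in between -0.1 and 0.1 m and height (world z) of bushing_b_center below 0.039 m and angle between bushing_b_center's own z axis and vertical below 0.1 rad and contact force between bushing_b and the fingers below 0.05 N and linear speed of bushing_b below 0.02 m/s and contact force between bushing_b and tray below 2.9 N) or (height (world z) of bushing_b_center above 0.064 m and contact force between bushing_b and the fingers above 0.5 N and contact force between bushing_b and tray below 0.05 N and x of bushing_a_center in the frame of tray_in between -0.041 and 0.041 m and y of bushing_a_center in the frame of tray_in between -0.1 and 0.1 m and height (world z) of bushing_a_center below 0.039 m and angle between bushing_a_center's own z axis and vertical below 0.1 rad and contact force between bushing_a and the fingers below 0.05 N and linear speed of bushing_a below 0.02 m/s and contact force between bushing_a and tray below 2.9 N))), for 0.2 s.
At the end, for the whole second after the job is handed in: The heavier bushing is held still and upright (within 10 degrees), its centre 50 to 110 mm in front of the lens and within 20 mm of its axis sideways and in height, touching neither tray nor stand; the lighter (under 2.9 N on the tray) stands upright in the tray, released (((x of bushing_a_center in the frame of lens between -0.11 and -0.05 m and y of bushing_a_center in the frame of lens between -0.02 and 0.02 m and z of bushing_a_center in the frame of lens between -0.02 and 0.02 m and angle between bushing_a_center's own z axis and vertical below 0.17 rad and linear speed of each of bushing_a, bushing_b below 0.02 m/s and contact force between bushing_a and the fingers above 0.5 N and contact force between bushing_a and tray below 0.05 N and contact force between bushing_a and camera_stand below 0.05 N and x of bushing_b_center in the frame of tray_in between -0.041 and 0.041 m and y of bushing_b_center in the frame of tray_in between -0.1 and 0.1 m and height (world z) of bushing_b_center below 0.039 m and angle between bushing_b_center's own z axis and vertical below 0.1 rad and contact force between bushing_b and the fingers below 0.05 N and contact force between bushing_b and tray between 0.5 and 2.9 N) or (x of bushing_b_center in the frame of lens between -0.11 and -0.05 m and y of bushing_b_center in the frame of lens between -0.02 and 0.02 m and z of bushing_b_center in the frame of lens between -0.02 and 0.02 m and angle between bushing_b_center's own z axis and vertical below 0.17 rad and linear speed of each of bushing_b, bushing_a below 0.02 m/s and contact force between bushing_b and the fingers above 0.5 N and contact force between bushing_b and tray below 0.05 N and contact force between bushing_b and camera_stand below 0.05 N and x of bushing_a_center in the frame of tray_in between -0.041 and 0.041 m and y of bushing_a_center in the frame of tray_in between -0.1 and 0.1 m and height (world z) of bushing_a_center below 0.039 m and angle between bushing_a_center's own z axis and vertical below 0.1 rad and contact force between bushing_a and the fingers below 0.05 N and contact force between bushing_a and tray between 0.5 and 2.9 N))); the arm keeps its last pose, push and grip.
It fails at once if the camera or its stand is touched (contact force between camera_stand and the arm above 1 N or contact force between camera_stand and the fingers above 1 N or contact force between camera_stand and bushing_a above 1 N or contact force between camera_stand and bushing_b above 1 N).
It fails at once if another thing on the desk is disturbed (moved more than 20 mm) (distance of any of kapton, flux, spool, cutter from where it was at the start of the episode above 0.02 m).
It also fails if it takes over 54 s, if anything falls off the work surface, if the arm or the gripper's body presses on something with over 40 N, if the wrist force passes 120 N, or if a joint passes its speed limit or range.

## Working session

There is one attempt and no reset: what is moved stays moved. The work goes in short steps, each a Python script; the robot and the scene stay as the last script left them, time stands still between calls to the robot, and variables do not carry over. Pictures are saved under pics/ and viewed, at most 10 in all, crops included, and the job is handed in when it is done.

```bash
mkdir -p pics; ls; python3 - <<'E'
from plant import bot
import cv2
for n in ("top","scene"):
    cv2.imwrite(f"pics/{n}0.png",bot.camera(n)[:,:,::-1])
    c=bot.get_calibration(n);print(n,c)
s=bot.read_state();print(s['t'],s['eef_rot'],s['tcp_pos'],s['contact_force'])
E
```

```text
pics
top {'fx': 423.22760476717946, 'fy': 423.22760476717946, 'cx': 323.57807552480915, 'cy': 202.80902611526557, 'view': array([[-2.79683308e-02, -9.99394145e-01, -2.07151126e-02,
         1.44649819e+02],
       [ 9.90324593e-01, -3.05204725e-02,  1.35372454e-01,
        -5.07051216e+02],
       [-1.35922673e-01, -1.67285439e-02,  9.90578206e-01,
        -8.96446428e+02],
       [ 0.00000000e+00,  0.00000000e+00,  0.00000000e+00,
         1.00000000e+00]])}
scene {'fx': 383.64842609219284, 'fy': 383.64842609219284, 'cx': 320.75273882437506, 'cy': 199.88076126368327, 'view': array([[ 8.11264890e-01, -5.84394250e-01, -1.82383852e-02,
        -3.49115239e+02],
       [ 3.75788892e-01,  4.97270710e-01,  7.81987564e-01,
        -3.33031055e+02],
       [-4.47919621e-01, -6.41252837e-01,  6.23027136e-01,
        -6.69211472e+02],
       [ 0.00000000e+00,  0.00000000e+00,  0.00000000e+00,
         1.00000000e+00]])}
0.1 [ 9.75688477e-01 -2.19160840e-01 -1.05567780e-04  7.14642919e-04] [288.437404   609.78036289 225.75142784] [-0.56532436 -0.18884912  0.57289713]
```

View pics/top0.png

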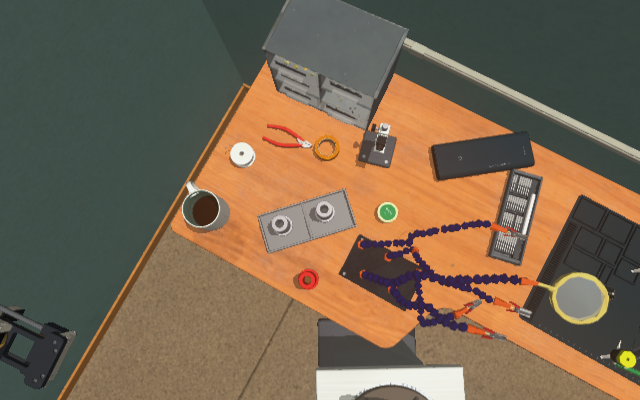

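View pics/scene0.png

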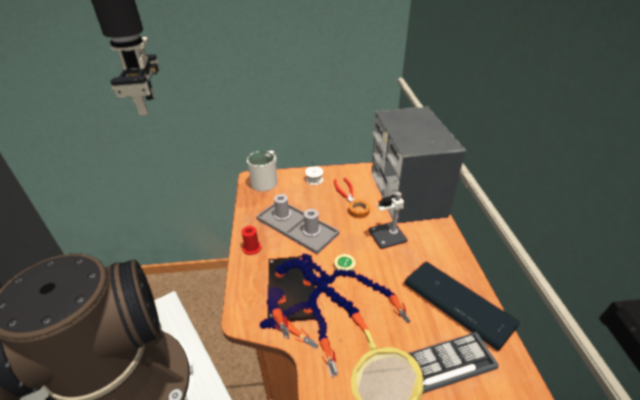

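The top view shows two grey bushings in the tray at about (281,225) and (323,210), and a red lookalike at (307,280) outside it. The grey pair in the tray fit the description. The camera stand is at (378,145), the kapton at (327,148), the flux tin at (388,212), the spool at (242,155) and the cutter at (287,137). I'll confirm this in an enlarged crop.

```bash
python3 - <<'E'
import cv2
i=cv2.imread("pics/top0.png")[110:260,230:430]
cv2.imwrite("pics/c1.png",cv2.resize(i,None,fx=4,fy=4,interpolation=cv2.INTER_CUBIC))
E
```

```text
(no output)
```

View pics/c1.png

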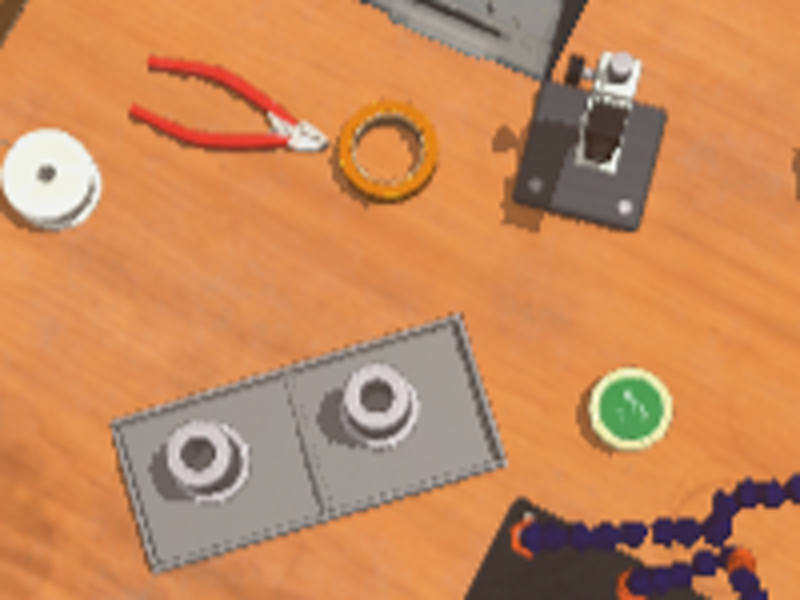

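The crop confirms both grey flanged bushings in the tray: bores at crop (202,455) and (379,395). The stand foot's front edge runs from (515,203) to (637,230).

```bash
cat > h.py <<'E'
import numpy as np, cv2
from plant import bot
from scipy.spatial.transform import Rotation as R
def ray(c,V,px,z):
    """pixel -> world on plane z ; V world->cam"""
    d=np.array([(px[0]-c['cx'])/c['fx'],-(px[1]-c['cy'])/c['fy'],-1])
    o=-V[:3,:3].T@V[:3,3]; w=V[:3,:3].T@d
    return o+w*(z-o[2])/w[2]
def proj(c,V,p):
    q=V[:3,:3]@np.array(p)+V[:3,3]
    return np.array([c['cx']+c['fx']*q[0]/-q[2],c['cy']-c['fy']*q[1]/-q[2]])
def down(yaw): # closing axis (tool y) along world angle yaw
    y=np.array([np.cos(yaw),np.sin(yaw),0]);z=np.array([0,0,-1.])
    return R.from_matrix(np.c_[np.cross(y,z),y,z]).as_quat()
def wristV():
    s=bot.read_state();T=np.eye(4);T[:3,:3]=R.from_quat(s['eef_rot']).as_matrix();T[:3,3]=s['tcp_pos']
    return np.linalg.inv(T@bot.get_calibration('wrist')['T_tool_cam'])
E
python3 - <<'E'
from h import *
np.set_printoptions(precision=1,suppress=True)
c=bot.get_calibration('top')
f=lambda x,y,z:ray(c,c['view'],(x/4+230,y/4+110),z)
L=f(202,455,64);Rr=f(379,395,64);print("bush",L,Rr)
k=[f(*p,14) for p in [(113,424),(460,316),(505,464),(155,570)]]
print("tray",k,sum(k)/4,"long yaw",[np.arctan2(*(b-a)[1::-1]) for a,b in ((k[0],k[1]),(k[3],k[2]))],np.linalg.norm(k[1]-k[0]),np.linalg.norm(k[2]-k[1]))
q=[f(*p,12) for p in [(515,203),(637,230),(665,112)]]
e=q[1]-q[0];e/=np.linalg.norm(e);n=(q[1]-q[2]);n/=np.linalg.norm(n)
mid=(q[0]+q[1])/2;print("stand",q,np.linalg.norm(q[1]-q[0]),"e",e,"n",n,"lens",mid+5*n)
print("kapton,flux,spool,cutter", f(388,152,10),f(630,408,18),f(48,175,43),f(310,140,5))
print("lens px", f(600,165,115))
print(bot.get_calibration('wrist'))
for yaw in np.arange(-1.6,1.6,.2):
    r=[]
    for p in (L,Rr,mid+85*n):
        j=bot.solve_ik([p[0],p[1],30 if p is not mid else 90],down(yaw)); r.append(None if j is None else np.round(j,2))
    print(round(yaw,1),*[None if a is None else a[[0,5]] for a in r])
E
```

```text
bush [465.1 222.1  64. ] [494.4 127.1  64. ]
tray [array([488.6, 278.1,  14. ]), array([544.1,  80.7,  14. ]), array([459.6,  58.5,  14. ]), array([406.3, 255.2,  14. ])] [474.7 168.1  14. ] long yaw [np.float64(-1.2967070494864719), np.float64(-1.3062376666719602)] 205.01041672324487 87.4504085963523
stand [array([609. ,  46.9,  12. ]), array([590.9, -21.8,  12. ]), array([659.6, -41.2,  12. ])] 71.06773353378944 e [-0.3 -1.   0. ] n [-1.   0.3  0. ] lens [595.1  13.9  12. ]
kapton,flux,spool,cutter [641.9 118.7  10. ] [488.5 -12.1  18. ] [626.1 308.4  43. ] [651.9 163.7   5. ]
lens px [603.   10.1 115. ]
{'fx': 325.93309471776735, 'fy': 325.93309471776735, 'cx': 313.2310685045331, 'cy': 200.49523210001394, 'T_tool_cam': array([[   0. ,    1. ,    0.3,   85.2],
       [   1. ,   -0. ,   -0. ,    0.3],
       [   0. ,    0.3,   -1. , -157.6],
       [   0. ,    0. ,    0. ,    1. ]])}
-1.6 [0.8 0.7] [0.6 0.9] [0.5 1.1]
-1.4 [0.8 0.9] [0.6 1.1] [0.5 1.3]
-1.2 [0.8 1.1] [0.6 1.3] [0.5 1.5]
-1.0 [0.8 1.3] [0.6 1.5] [0.5 1.7]
-0.8 [0.8 1.5] [0.6 1.7] [0.5 1.9]
-0.6 [0.8 1.7] [0.6 1.9] [0.5 2.1]
-0.4 [0.8 1.9] [0.6 2.1] [0.5 2.3]
-0.2 [0.8 2.1] [0.6 2.3] [0.5 2.5]
-0.0 [0.8 2.3] [0.6 2.5] [0.5 2.7]
0.2 [0.8 2.5] [0.6 2.7] [0.5 2.9]
0.4 [0.8 2.7] [0.6 2.9] None
0.6 [0.8 2.9] None [ 0.5 -3. ]
0.8 None [ 0.6 -3. ] [ 0.5 -2.8]
1.0 [ 0.8 -3. ] [ 0.6 -2.8] [ 0.5 -2.6]
1.2 [ 0.8 -2.8] [ 0.6 -2.6] [ 0.5 -2.4]
1.4 [ 0.8 -2.6] [ 0.6 -2.4] [ 0.5 -2.2]
```

```bash
python3 - <<'E'
from h import *
bot.move_ptp([518,35,200],down(1.31))
V=wristV();cv2.imwrite("pics/w1.png",bot.camera("wrist")[:,:,::-1]);np.save("V1.npy",V)
bot.move_ptp([474,168,200],down(0.27))
V=wristV();cv2.imwrite("pics/w2.png",bot.camera("wrist")[:,:,::-1]);np.save("V2.npy",V)
s=bot.read_state();print(s['t'],s['tcp_pos'])
E
```

```text
6.5083 [474.0157205  167.97130387 200.00211611]
```

View pics/w1.png

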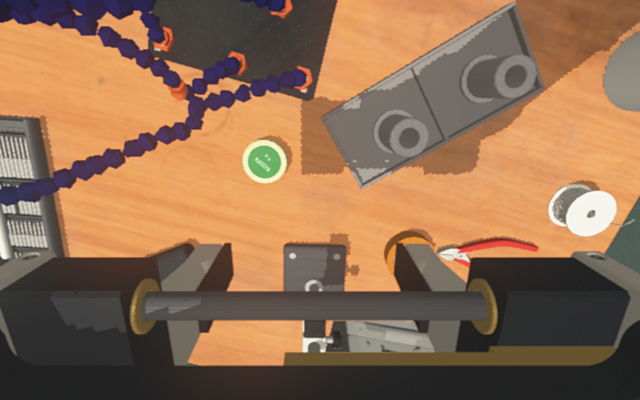

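View pics/w2.png

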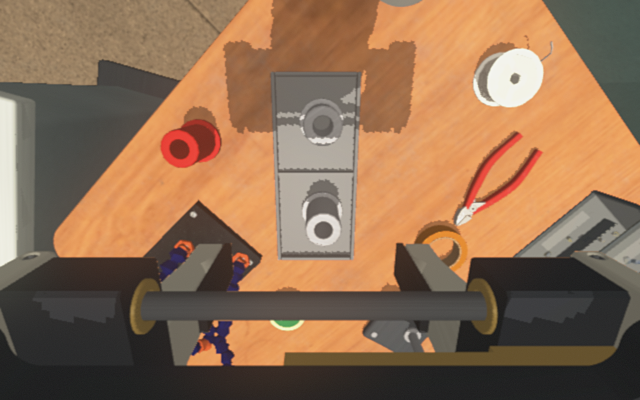

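w1 shows the stand foot's front corners at about (284,246) and (346,246), with the camera partly hidden by the gripper. w2 shows the bushing bores at (322,124) and (323,231).

```bash
python3 - <<'E'
from h import *
np.set_printoptions(precision=1,suppress=True)
c=bot.get_calibration('wrist');V1=np.load("V1.npy");V2=np.load("V2.npy")
print(ray(c,V2,(322,124),64),ray(c,V2,(323,231),64))
a=ray(c,V1,(284,246),12);b=ray(c,V1,(346,246),12);e=b-a;L=np.linalg.norm(e);e/=L;n=np.array([-e[1],e[0],0]);n*=np.sign(-n[0])
print(a,b,L,np.arctan2(e[1],e[0]),n,(a+b)/2+5*n)
E
```

```text
[466.2 227.   64. ] [495.3 129.   64. ]
[591.8 -19.5  12. ] [610.3  50.6  12. ] 72.55864732516778 1.3122415265240495 [-1.   0.3  0. ] [596.2  16.8  12. ]
```

```bash
cat >> h.py <<'E'
Y=0.27
def pick(x,y,h=90):
    bot.move_ptp([x,y,110],down(Y)); bot.line_to([x,y,26],120); bot.pause(.2)
    f0=bot.read_state()['contact_force']
    bot.move_gripper(20,35)
    s=bot.read_state();print("grip",s['width'],s['finger_force'],s['contact_force'])
    bot.line_to([x,y,h],100);bot.pause(.5)
    s=bot.read_state();print("t",s['t'],"dF",s['contact_force']-f0,"width",s['width'],s['finger_force'])
def place(x,y):
    bot.line_to([x,y,27],60);bot.pause(.2)
    print("down",bot.read_state()['contact_force'])
    bot.move_gripper(80);bot.pause(.3);bot.line_to([x,y,110],150)
E
python3 - <<'E'
from h import *
np.set_printoptions(precision=1,suppress=True)
c=bot.get_calibration('wrist');V1=np.load("V1.npy")
P=[]
for (u,top,w2) in (((516,76),(465.1,222.1),(466.2,227)),((408,138),(494.4,127.1),(495.3,129))):
    w=ray(c,V1,u,64)[:2];print(w);P.append(np.mean([w,top,w2],0))
print(P);np.save("P.npy",P)
pick(*P[1])
cv2.imwrite("pics/w3.png",bot.camera("wrist")[:,:,::-1])
E
```

```text
[466.7 225.7]
[494.6 129. ]
[array([466. , 224.9]), array([494.8, 128.4])]
grip 35.93997710885354 34.99993769422872 [ 0.9  0.5 -0.5]
t 10.2083 dF [-0.1 -0.4 -6.3] width 36.167549670304794 34.99900444527157
```

View pics/w3.png

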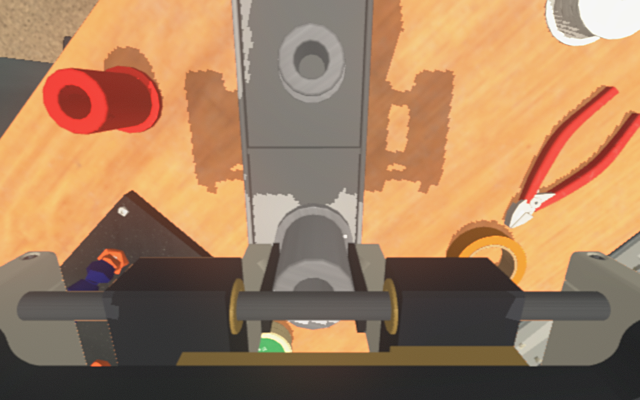

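The bushing hangs upright between the pads, with the other still standing at (312,62). The reading of about 6 N suggests steel, but sensor bias is possible, so I'll put it down and weigh the other.

```bash
python3 - <<'E'
from h import *
np.set_printoptions(precision=1,suppress=True)
P=np.load("P.npy")
place(*P[1])
pick(*P[0])
E
```

```text
down [ 0.6 -0.5 -4.4]
grip 36.092803282335225 34.99974241171003 [ 1.5  0.3 -0.8]
t 17.1583 dF [-0.7  0.3 -2.8] width 35.961197169522954 34.99908016523477
```

The second one is clearly lighter (2.8 N against 6.3 N). I'll set it back and take the first.

```bash
python3 - <<'E'
from h import *
np.set_printoptions(precision=1,suppress=True)
P=np.load("P.npy")
place(*P[0]);bot.pause(.3)
V=wristV();np.save("V4.npy",V);cv2.imwrite("pics/w4.png",bot.camera("wrist")[:,:,::-1])
pick(*P[1],h=110)
n=np.array([-.967,.256]);lens=np.array([595.7,15.5])
p=lens+80*n
# grasp is 41 mm... TCP 22 above foot -> centre 8 mm above TCP
print(p)
Q=down(-1.83)
bot.line_to([*P[1],150],150)
bot.move_ptp([*(lens+130*n),150],Q)
bot.line_to([*p,150],100); bot.line_to([*p,107],60); bot.pause(.5)
s=bot.read_state();print(s['t'],s['tcp_pos'],s['contact_force'],s['width'],s['qvel'])
for k in("top","scene"): cv2.imwrite(f"pics/{k}5.png",bot.camera(k)[:,:,::-1])
a=cv2.imread("pics/top5.png")[110:260,230:430];b=cv2.imread("pics/scene5.png")[130:280,230:430]
cv2.imwrite("pics/c5.png",np.vstack([cv2.resize(i,(800,600),interpolation=cv2.INTER_CUBIC)[::2,::2] if 0 else cv2.resize(i,(400,300)) for i in (a,b)]))
E
```

```text
down [-0.1 -0.2 -1.1]
grip 36.10919801456617 34.99985334259691 [ 0.7  0.1 -1.2]
t 24.6083 dF [-0.8 -0.7 -3.9] width 36.1758589870514 34.99896909852396
[518.3  36. ]
28.7667 [518.4  36.  107.1] [-0.4  0.5 -5.4] 36.25469504436933 [ 0.  0. -0.  0. -0. -0.]
```

View pics/c5.png

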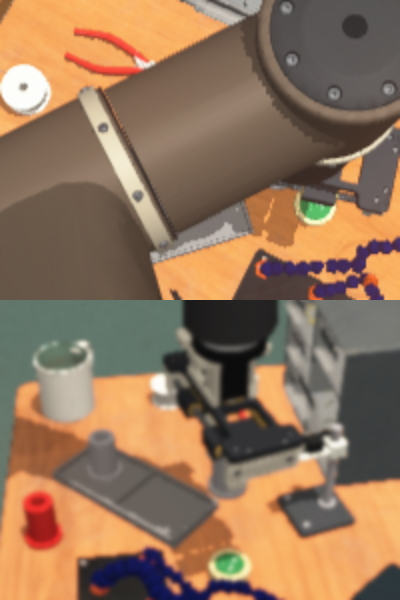

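The scene view shows the light bushing still upright in the tray and the heavy one held at about crop (228,480), clear of the stand. I'll check numerically in an enlarged crop, with the expected points drawn on it, before handing in.

```bash
python3 - <<'E'
from h import *
c=bot.get_calibration('scene');i=cv2.imread("pics/scene5.png")[170:270,300:420]
i=cv2.resize(i,None,fx=6,fy=6,interpolation=cv2.INTER_CUBIC)
for p,col in (((518.3,36,85),(0,0,255)),((518.3,36,115),(0,255,0)),((595.7,15.5,115),(255,0,0))):
    u=(proj(c,c['view'],p)-[300,170])*6; cv2.circle(i,tuple(int(v) for v in u),5,col,-1);print(u)
cv2.imwrite("pics/c6.png",i)
E
```

```text
[253.34602557 321.62204437]
[254.69269533 261.4194439 ]
[448.34428659 209.659545  ]
```

View pics/c6.png

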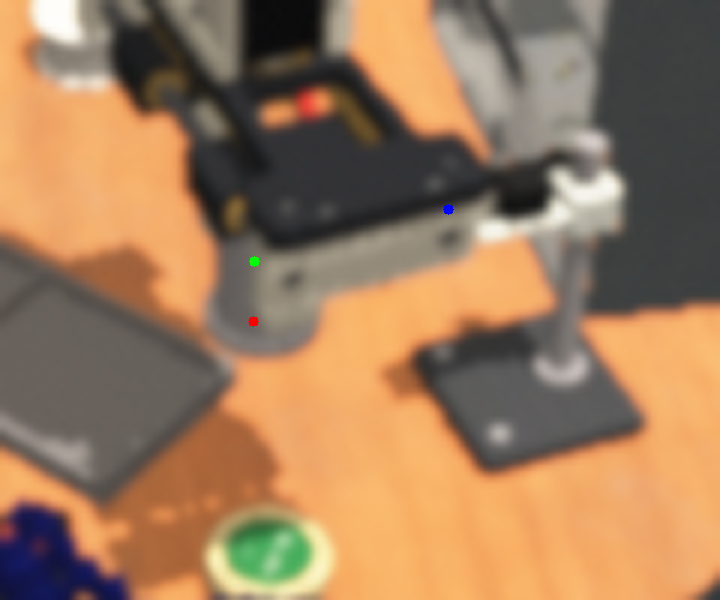

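In the crop, the held flange at about (265,325) lies within a few mm of the expected foot mark at (253,322), and the lens mark sits at the front of the camera. I'm handing in.

```bash
python3 -c "
from plant import bot
print(bot.close_job())"
```

```text
the job is handed in; nothing more can be done
None
```

The heavier bushing is held upright and still, by my estimate about 80 mm in front of the lens at lens height. The lighter one stands released in the tray, and the job was handed in at about 29 s; no verdict was returned.

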